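Mount a gauge rod between the carrier's centres and hold the loaded carrier up level

TASK

Get the steel gauge rod ready for its protective dip: take it from its wooden stand, lay it in the two V rests of the green-ended carrier, and slide the tailstock in until both centres sit fully home in the rod's ends and hold it. Then take the carrier by its black grip, lift it straight up until it is about 10 cm clear of its drip tray, and finish while still holding it there, level and still. Do not drop the rod or tip the carrier, and leave the short brass rod on its stand and the cup, the bottles and the tubs undisturbed.

Things in the scene. Friction and masses are not known exactly. Their poses are not given: they have to be found in the camera images.
- gauge_rod: The bright steel gauge rod: round, 16 mm across, 150 mm long, about 0.15 kg, a 9 mm hole 9 mm deep in each end, both ends alike. Origin at the middle of its axis, x along the axis. It starts lying level on its wooden V stand, its axis 50 mm above the table.
- brass_rod: A brass rod, 16 mm across but only 120 mm long, too short for the carrier, on a like wooden stand. Origin at the middle of its axis, x along the axis.
- steel_stand: The low wooden V stand under the steel rod, fixed: base 110 x 56 x 10 mm with two notched cheeks 12 mm thick, 42 mm either side of its middle along x, notches up to 52 mm high. Origin at the centre of its underside; the rod lies along its x. Which of the two stands is nearer the robot varies.
- brass_stand: The like stand under the brass rod, fixed. Origin at the centre of its underside.
- carrier: The loose rod carrier, about 0.6 kg with its tailstock, standing in the drip tray with a few mm of play, feet 3 mm above the table. Origin on the plane of the feet under the middle of the line of centres; x runs along that line from head centre to tailstock, z up. A steel spine bar lies at y = 44 to 72, z = 30 to 44, x = -125 to 155 mm; head post, rests and tailstock reach across from it.
- axis_mid (a point): The middle of the line of centres, 70 mm above the carrier's origin. A rod held by both centres has its middle here, its axis along the carrier's x. Below it, 55 mm either way along x, stand two white V rests 8 mm thick, open upward over 12 mm either side; a rod laid in them lies 2 mm below the line of centres. Between the rests it is free underneath.
- head_tip (a point): The tip of the fixed head centre on the line of centres, 69.8 mm from axis_mid: a 60 degree steel cone, 14 mm across at its root, pointing along the carrier's +x from the green head post (24 x 28 mm, top 92 mm above the origin). Home, it stands 5 mm inside the rod's end.
- tailstock (a joint): Opening of the tailstock in m, along the carrier's +x: 0 fully in, 0.042 fully out; starts at 0.028 to 0.040. The cone tips are 133.6 mm plus the opening apart. It stays where left and takes about 3 N to slide, 4 to 9 N while it pushes the rod onto the head centre and lifts it 2 mm off the rests. With the rod home it stands at about 0.005 and goes no further.
- tail_top (a point): The middle of the top of the green tailstock block: 26 mm along the carrier's x, 28 mm along y, upright faces 37 mm high. It can be pinched across y or pushed on its outer face (where a dark knob, 18 mm across, stands out 10 mm, 26 mm below the top). Its cone points along -x, 26 mm below this point.
- grip_top (a point): The middle of the top of the black lifting grip, an upright block 30 mm along the carrier's x, 20 mm along y, 43 mm high, at x = 10, y = 50 mm of the carrier; its top is 91 mm above the carrier's origin. Best gripped across the 30 mm. Seen from above, the loaded carrier's centre of mass lies within 15 mm of it.
- drip_tray: The stainless drip tray, fixed to the table: 292 mm along x, 136 mm along y, rim 18 mm high, floor 3 mm. Origin at the centre of its underside; its axes lie along the carrier's, whose origin stands at about x = -15, y = -25 mm in it.
- cup: A bystander: plain steel cup, 72 mm wide, 82 mm high. Origin at the centre of its underside.
- amber_bottle: A bystander: amber bottle with black cap, 42 mm wide, 85 mm high. Origin at the centre of its underside.
- small_bottle: A bystander: small brown bottle with white cap, 30 mm wide, 62 mm high. Origin at the centre of its underside.
- near_tub: A bystander: open pink tub, 96 mm wide, 55 mm high, left of the tray. Origin at the centre of its underside.
- other_tub: A bystander: open pink tub, 96 mm wide, 55 mm high, left of the tray and further off. Origin at the centre of its underside.

How it is judged (in metres and radians):
On the way, in this order (a step that is already met when the one before it is completed fails the run):
1. the steel rod lies let go in the two V rests, between the open centres (x of gauge_rod in the frame of carrier between -0.004 and 0.032 m and y of gauge_rod in the frame of carrier between -0.003 and 0.003 m and z of gauge_rod in the frame of carrier between 0.0655 and 0.0715 m and angle between the x axis of gauge_rod and the x axis of carrier, either way round below 0.05 rad and contact force between gauge_rod and the fingers below 0.1 N and value of joint tailstock above 0.015 m and height (world z) of carrier below 0.012 m and angle between carrier's own z axis and vertical below 0.05 rad), for 0.2 s.
2. the tailstock is home and both centres hold the rod, the carrier still standing in its tray (x of gauge_rod in the frame of carrier between -0.0025 and 0.0025 m and y of gauge_rod in the frame of carrier between -0.0025 and 0.0025 m and z of gauge_rod in the frame of carrier between 0.0685 and 0.0725 m and angle between the x axis of gauge_rod and the x axis of carrier, either way round below 0.035 rad and value of joint tailstock between 0.0015 and 0.0075 m and height (world z) of carrier below 0.012 m and angle between carrier's own z axis and vertical below 0.05 rad), for 0.2 s.
At the end, for the whole second after the job is handed in: Held by the fingers, feet 80 to 300 mm above the table, over and clear of the tray (origins within 130 mm), level within 5 degrees, at rest; the untouched steel rod seated by both centres (middle within 2.5 mm sideways, 68.5 to 72.5 mm high, in line within 2 degrees, tailstock at 1.5 to 7.5 mm) (x of gauge_rod in the frame of carrier between -0.0025 and 0.0025 m and y of gauge_rod in the frame of carrier between -0.0025 and 0.0025 m and z of gauge_rod in the frame of carrier between 0.0685 and 0.0725 m and angle between the x axis of gauge_rod and the x axis of carrier, either way round below 0.035 rad and value of joint tailstock between 0.0015 and 0.0075 m and height (world z) of carrier between 0.08 and 0.3 m and angle between carrier's own z axis and vertical below 0.09 rad and linear speed of carrier below 0.02 m/s and angular speed of carrier below 0.12 rad/s and contact force between carrier and the fingers above 1.5 N and contact force between carrier and drip_tray below 0.05 N and contact force between gauge_rod and the fingers below 0.05 N and horizontal distance between carrier and drip_tray below 0.13 m); the arm keeps its last pose, push and grip.
It fails at once if the steel rod is dropped onto the table or the tray (height (world z) of gauge_rod below 0.028 m).
It fails at once if the carrier is tipped by more than about 17 degrees (angle between carrier's own z axis and vertical above 0.3 rad).
It fails at once if the brass rod is moved from its stand (distance of brass_rod from where it was at the start of the episode above 0.012 m).
It fails at once if the cup, a bottle or a tub is pushed away or knocked over (distance of any of cup, amber_bottle, small_bottle, near_tub, other_tub from where it was at the start of the episode above 0.025 m).
It also fails if it takes over 58 s, if anything falls off the work surface, if the arm or the gripper's body presses on something with over 40 N, if the wrist force passes 120 N, or if a joint passes its speed limit or range.

ROBOT

A 6-joint arm with a two-finger parallel gripper is mounted at the origin on a cart in front of the work surface, level with it; the furniture and walls round the work are solid. World frame = base frame: x ahead of the robot, y to its left, z up, the work surface at z = 0. Lengths are in m, angles in degrees, forces in N, time in s.
With the tool pointing down it reaches from about 0.375 to 0.9 m from the base axis. Payload 3.1 kg.
Tool frame: the origin (TCP) lies on the centre line of the jaws, within the pads' length; the fingertips stand 25 mm ahead of it and the grasp point (between the pads) lies 6 mm ahead of it; z points along the fingers, y is the line along which they close (so a half turn about z gives the same grasp; the last joint's range is limited). The gripper opens to 87 mm and grips with 3 to 60 N. Pads are 19 mm wide; open, the fingers measure 117 mm over their backs; the gripper's body (75 mm by 190 mm) begins 51 mm behind the grasp point.
Start: joints at [-74.169, 30.224, 82.088, -0, 67.689, -10.227], TCP at [0.275, -0.561, 0.226] pointing down, gripper open.
Joint ranges: [-176.69, 176.69], [-43.24, 126.21], [12.49, 139.97], [-82, 262], [0, 151.66], [-163.58, 163.58]. Speed limits (degrees/s): [159.86, 159.86, 180, 180, 180, 180].

INTERFACE

Orientations are given as a 3x3 rotation matrix whose columns are the frame's x, y, z axes.
In Python, from rig import read_state, capture, camera_params, hand_in gives the robot as it stands.
- The arm moves only by the tool apply_moves, never from a script. Its argument "rows" is a list of rows, each an object of numbers: "x", "y", "z": the shift along the tool's x, y, z in mm; "rx", "ry", "rz": the turn, a rotation vector about the tool's x, y, z in units of 6 degrees (1.0 is 6 degrees); "claw": the closure in counts, from 0 (fully open) to 255 (shut). A call has 1 to 10 rows; each row is the pose to reach, as a shift and turn from the pose commanded when the call began, along the tool's axes at that moment; what a row does not reach only later rows make up. A row lasts 1/8 s, in which the tool goes at most 62.5 mm and 10.7 degrees, less where a joint would pass 70% of its speed; a pose out of reach is approached as far as the arm can. A call with a gripper value outside its range is refused whole. The fingers move at their own pace and stop on an object; the grip force is fixed at half the most. Time passes only in rows, so rows that repeat a pose let the fingers close. It gives the time, the measured TCP pose, the force, the opening and the grip force at its end, in the units of the state.
- read_state(): the state, without advancing time (a new reading comes with each control period).
- capture(name): name is "scene" or "top" or "wrist"; returns (picture, depth): 400x640x3 uint8, red, green, blue; 400x640 float32, m along the optical axis (not along the pixel's ray), 0 where there is no reading.
- camera_params(name): a dict with "fx", "fy", "cx", "cy" (pixels), "xyz" and "orientation" of the camera in the world. Camera axes: x right, y up, looking along -z (the intrinsics and any distortion apply to the point x, -y, -z); pixel columns grow to the right and rows downward; lengths in m; the calibration is good to about 2 mm. A picture is of the moment at which its call begins: read the wrist's pose just before it. camera_params takes no time and is no camera call; for the wrist camera it gives the pose at the moment of the call.
- hand_in(): hands the job in; it is judged then, once.
The state is a dict: "time_s": time; "joint_positions": joint angles; "qvel": joint speeds; "tau": joint torques, N m; "position": TCP position; "tcp_rot": TCP orientation; "force": force on the tool from outside, world axes, zero at the start; "moment": the same for the moment, N m; "opening": opening from 0.0 (shut) to 1.0 (fully open); "grasp_force": force on a finger pad.
Only numpy, scipy, OpenCV 4.12 (cv2) and the standard library are available. Lean on these libraries where they do the work, as an engineer would, in place of code of your own. Each camera call takes 0.05 s, during which the arm holds its last target. There are 200 camera calls.

## Working session

There is one attempt and no reset: what is moved stays moved. The work goes in short steps, Python scripts to look and compute and a tool call to move; the robot and the scene stay as the last step left them, time stands still between calls to the robot, and variables do not carry over. Pictures are saved under pics/ and viewed, at most 15 in all, crops included, and the job is handed in when it is done.

Besides the shell and the picture viewer there is one more tool, called after "Call:" as name(argument=value, ...), one argument or row to a line, values as JSON. apply_moves: Moves the arm, as the interface text tells. Its arguments: {"type":"object","properties":{"rows":{"type":"array"}},"required":["rows"]}

```bash
ls; mkdir -p pics; python3 - <<'E'
from rig import *
import cv2,numpy as np
s=read_state();print(s)
for n in ("scene","top"):
    p,d=capture(n);cv2.imwrite(f"pics/{n}0.png",p[...,::-1]);np.savez(f"{n}0.npz",p=p,d=d)
    print(n,camera_params(n))
E
```

```text
pics
{'time_s': 0.0, 'joint_positions': array([-7.41690998e+01,  3.02800180e+01,  8.21569768e+01, -3.48185675e-03,
        6.76903090e+01, -1.02275684e+01]), 'qvel': array([ 0.05017347, -0.03956556, -0.13300215, -0.03725707, -0.07797841,
       -0.04400511]), 'tau': array([-7.70662245e-04, -4.40053654e+01, -1.76591706e+01,  6.31835335e-02,
        5.81997342e-02, -1.62989122e-04]), 'position': array([ 0.27435782, -0.56073743,  0.22485709]), 'tcp_rot': array([[ 8.98336185e-01,  4.39308165e-01, -6.60211943e-04],
       [ 4.39308530e-01, -8.98333742e-01,  2.12225669e-03],
       [ 3.39234025e-04, -2.19653671e-03, -9.99997530e-01]]), 'force': array([ 0.79827455, -0.04428445, -0.74553283]), 'moment': array([ 0.00363382, -0.04263375,  0.02939265]), 'grasp_force': 0.0, 'opening': 0.9997975495379882}
scene {'fx': 471.73746130689483, 'fy': 471.73746130689483, 'cx': 322.3529122969457, 'cy': 198.11279288272124, 'xyz': array([0.08939776, 0.98269207, 1.15746167]), 'orientation': array([[-0.86079398,  0.36822164, -0.3513496 ],
       [-0.50873663, -0.60235514,  0.61510595],
       [ 0.01485808,  0.70822391,  0.70583152]])}
top {'fx': 507.3475881663648, 'fy': 507.3475881663648, 'cx': 322.9652714497656, 'cy': 205.79250280552793, 'xyz': array([0.43972325, 0.0647711 , 1.29874834]), 'orientation': array([[-0.02408772,  0.99043502, -0.13586115],
       [-0.99970929, -0.02400846,  0.00222215],
       [-0.00106092,  0.13587518,  0.9907254 ]])}
```

View pics/top0.png

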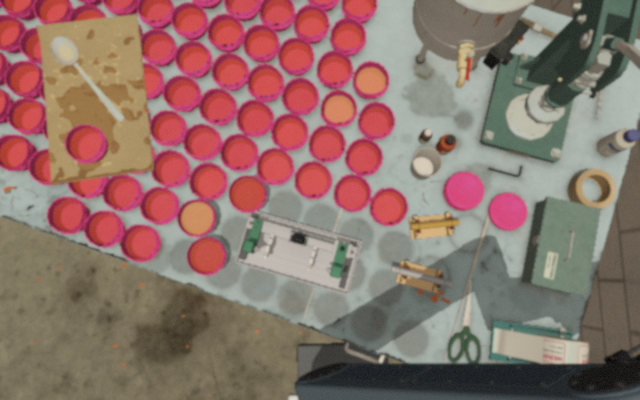

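View pics/scene0.png

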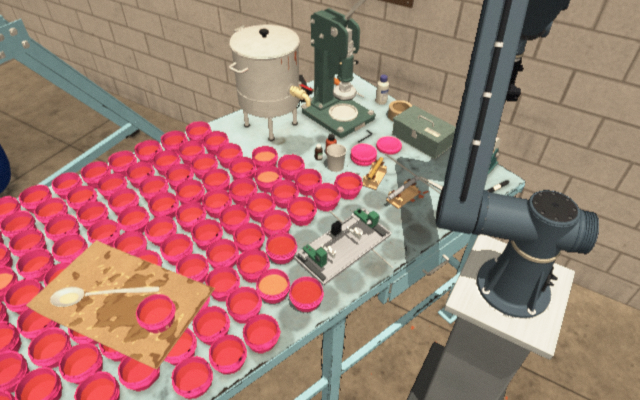

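The top view shows the tray near (300,250), with the black grip at (299,238) and green blocks at (253,235) and (340,262). The steel rod is probably at (420,277) and the brass rod at (433,225). I'll enlarge this area and get coarse positions.

```bash
cat > h.py <<'E'
import numpy as np,cv2
from rig import *
def ray(cp,u,v):
    d=np.array([(u-cp["cx"])/cp["fx"],-(v-cp["cy"])/cp["fy"],-1.]);return cp["orientation"]@d
def onz(cp,u,v,z):
    d=ray(cp,u,v);o=cp["xyz"];return o+d*(z-o[2])/d[2]
def proj(cp,P):
    q=cp["orientation"].T@(np.asarray(P)-cp["xyz"]);return np.array([cp["cx"]-cp["fx"]*q[0]/q[2],cp["cy"]+cp["fy"]*q[1]/q[2]])
E
python3 - <<'E'
from h import *
cp=camera_params("top")
for n,u,v,z in [("grip",299,238,.094),("head",253,235,.095),("tail",340,262,.095),("steel",420,277,.05),("brass",433,225,.05),("trayTL",254,213,.018),("trayTR",361,241,.018),("trayBR",347,290,.018),("trayBL",239,260,.018),("cup",426,162,.08)]:
    print(n,onz(cp,u,v,z).round(3))
p=np.load("top0.npz")["p"]
c=cv2.resize(p[200:305,225:465],None,fx=3.3,fy=3.3,interpolation=cv2.INTER_CUBIC)
cv2.imwrite("pics/c1.png",c[...,::-1])
E
```

```text
grip [0.529 0.121 0.094]
head [0.539 0.23  0.095]
tail [0.47  0.025 0.095]
steel [ 0.43 -0.17  0.05]
brass [ 0.556 -0.209  0.05 ]
trayTL [0.601 0.238 0.018]
trayTR [ 0.523 -0.032  0.018]
trayBR [0.402 0.007 0.018]
trayBL [0.483 0.276 0.018]
cup [ 0.709 -0.193  0.08 ]
```

View pics/c1.png

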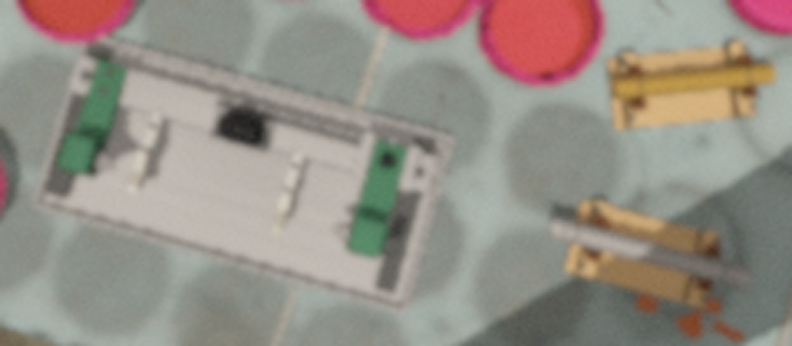

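The crop confirms the layout. The steel rod runs from crop (555,222) to (748,275), the grip is at (242,125) and the tailstock, with its knob to the right, at (372,215). I'll move above the steel rod for a wrist view.

Call:
apply_moves(
  rows=[
    {"x":30,"y":-30,"z":-60},
    {"x":302,"y":-286,"z":-90,"rz":-8.1},
    {"x":302,"y":-286,"z":-90,"rz":-8.1},
    {"x":302,"y":-286,"z":-90,"rz":-8.1},
    {"x":302,"y":-286,"z":-90,"rz":-8.1},
    {"x":302,"y":-286,"z":-90,"rz":-8.1},
    {"x":302,"y":-286,"z":-90,"rz":-8.1},
    {"x":302,"y":-286,"z":-90,"rz":-8.1},
    {"x":302,"y":-286,"z":-90,"rz":-8.1},
    {"x":302,"y":-286,"z":-90,"rz":-8.1},
  ],
)

```text
validation failed for argument at $.ro...
```

```bash
python3 - <<'E'
from h import *
s=read_state();print(s["position"],s["tcp_rot"].round(3),s["joint_positions"].round(1))
cp=camera_params("wrist");print(cp)
p,d=capture("wrist");cv2.imwrite("pics/w1.png",p[...,::-1]);np.savez("w1.npz",p=p,d=d,**cp)
E
```

```text
[ 0.27438834 -0.5608323   0.22497221] [[ 0.898  0.439 -0.001]
 [ 0.439 -0.898  0.002]
 [ 0.    -0.002 -1.   ]] [-74.2  30.3  82.1  -0.   67.7 -10.2]
{'fx': 349.05087775577465, 'fy': 349.05087775577465, 'cx': 315.2393512553142, 'cy': 199.64540481128918, 'xyz': array([ 0.34784238, -0.52692574,  0.38335987]), 'orientation': array([[ 0.43891974,  0.85843899,  0.2653902 ],
       [-0.89852407,  0.41999023,  0.1275253 ],
       [-0.0019886 , -0.29443285,  0.9556701 ]])}
```

View pics/w1.png

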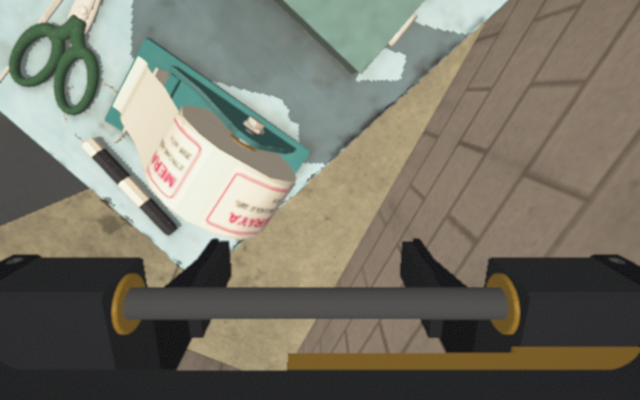

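The wrist picture shows the unmoved start pose, because the call was refused. The fingers are at the bottom and image up is tool +x. I'll retry with every key filled in.

Call:
apply_moves(
  rows=[
    {"x":30,"y":-30,"z":-60,"rx":0,"ry":0,"rz":0,"claw":0},
    {"x":260,"y":-286,"z":-130,"rx":0,"ry":0,"rz":-8.1,"claw":0},
    {"x":260,"y":-286,"z":-130,"rx":0,"ry":0,"rz":-8.1,"claw":0},
    {"x":260,"y":-286,"z":-130,"rx":0,"ry":0,"rz":-8.1,"claw":0},
    {"x":260,"y":-286,"z":-130,"rx":0,"ry":0,"rz":-8.1,"claw":0},
    {"x":260,"y":-286,"z":-130,"rx":0,"ry":0,"rz":-8.1,"claw":0},
    {"x":260,"y":-286,"z":-130,"rx":0,"ry":0,"rz":-8.1,"claw":0},
    {"x":260,"y":-286,"z":-130,"rx":0,"ry":0,"rz":-8.1,"claw":0},
    {"x":260,"y":-286,"z":-130,"rx":0,"ry":0,"rz":-8.1,"claw":0},
    {"x":260,"y":-286,"z":-130,"rx":0,"ry":0,"rz":-8.1,"claw":0},
  ],
)

```text
time_s: 1.4
position: [0.3822, -0.1913, 0.3554]
tcp_rot: [[0.266, 0.964, -0.001], [0.964, -0.266, 0.0], [0.0, -0.001, -1.0]]
force: [-0.4, -0.3, -0.2]
opening: 1.002
grasp_force: 0.0
```

```bash
python3 - <<'E'
from h import *
s=read_state();print(s["time_s"],s["position"],s["tcp_rot"].round(3),s["joint_positions"].round(1))
cp=camera_params("wrist");print(cp["xyz"])
p,d=capture("wrist");cv2.imwrite("pics/w2.png",p[...,::-1]);np.savez("w2.npz",p=p,d=d,**cp)
E
```

```text
1.4 [ 0.38223014 -0.19131186  0.35537927] [[ 0.266  0.964 -0.001]
 [ 0.964 -0.266  0.   ]
 [ 0.    -0.001 -1.   ]] [-41.6   5.7  97.7  -0.   76.7 -26.2]
[ 0.40446881 -0.11462763  0.5137585 ]
```

View pics/w2.png

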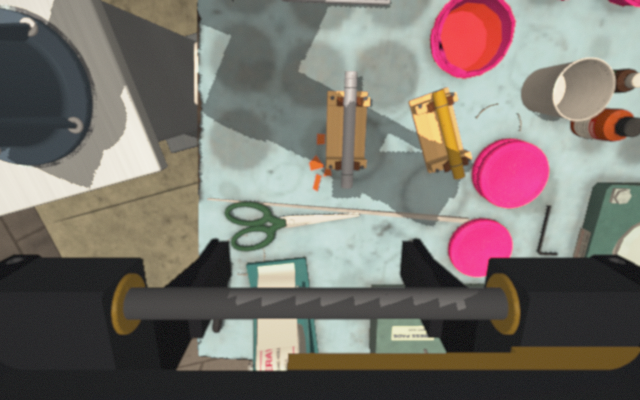

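This view shows the steel rod with ends at about (351,72) and (347,187), the brass rod to its right at (440,135), and the tubs and cup clear of both. I'll measure the rod from depth as well as pixels.

```bash
cat >> h.py <<'E'
def cloud(cp,d):
    v,u=np.mgrid[:d.shape[0],:d.shape[1]]
    c=np.stack([(u-cp["cx"])/cp["fx"]*d,-(v-cp["cy"])/cp["fy"]*d,-d],-1)
    return c@np.asarray(cp["orientation"]).T+cp["xyz"]
def rodfit(P):
    P=P[:,:2];c=P.mean(0);w,V=np.linalg.eigh(np.cov((P-c).T));a=V[:,1];t=(P-c)@a;n=(P-c)@V[:,0]
    lo,hi=np.percentile(t,[.5,99.5]);m=c+a*(lo+hi)/2
    return m,np.degrees(np.arctan2(*a[::-1])),hi-lo,np.ptp(np.percentile(n,[2,98]))
E
python3 - <<'E'
from h import *
z=np.load("w2.npz");X=cloud(z,z["d"])
v,u=np.mgrid[:400,:640]
m=(u>335)&(u<365)&(v>60)&(v<200)&(X[...,2]>.046)&(X[...,2]<.07)&(z["d"]>0)
hsv=cv2.cvtColor(z["p"],cv2.COLOR_RGB2HSV)
for mm in (m,m&(hsv[...,1]<60)): print(mm.sum(),rodfit(X[mm]),np.percentile(X[mm][:,2],[50,95]), [(u[mm].min(),u[mm].max()),(v[mm].min(),v[mm].max())])
print(onz(z,351,72,.05),onz(z,347,187,.05))
z=np.load("top0.npz");cp=camera_params("top");X=cloud(cp,z["d"])
m=(u>385)&(u<455)&(v>255)&(v<300)&(X[...,2]>.046)&(X[...,2]<.07)
print("top",m.sum(),rodfit(X[m]),np.percentile(X[m][:,2],[50,95]))
E
```

```text
1657 (array([ 0.43253246, -0.17338446]), np.float64(73.87296129642738), np.float64(0.14795100502167202), np.float64(0.028222747013950104)) [0.0557392  0.05815161] [(np.int64(336), np.int64(363)), (np.int64(71), np.int64(188))]
1352 (array([ 0.4322636 , -0.17336508]), np.float64(73.95967710332108), np.float64(0.1481196131460008), np.float64(0.014582935426396708)) [0.05623371 0.05825156] [(np.int64(337), np.int64(359)), (np.int64(71), np.int64(188))]
[ 0.45329747 -0.1032225   0.05      ] [ 0.41268645 -0.24624762  0.05      ]
top 472 (array([ 0.43291928, -0.17155925]), np.float64(73.67355117768156), np.float64(0.1469189198342137), np.float64(0.028797491368344676)) [0.0562103  0.06087786]
```

Call:
apply_moves(
  rows=[
    {"x":284,"y":21,"z":0,"rx":0,"ry":0,"rz":0,"claw":0},
    {"x":284,"y":21,"z":0,"rx":0,"ry":0,"rz":0,"claw":0},
    {"x":284,"y":21,"z":0,"rx":0,"ry":0,"rz":0,"claw":0},
    {"x":284,"y":21,"z":0,"rx":0,"ry":0,"rz":0,"claw":0},
    {"x":284,"y":21,"z":0,"rx":0,"ry":0,"rz":0,"claw":0},
    {"x":284,"y":21,"z":0,"rx":0,"ry":0,"rz":0,"claw":0},
    {"x":284,"y":21,"z":0,"rx":0,"ry":0,"rz":0,"claw":0},
    {"x":284,"y":21,"z":0,"rx":0,"ry":0,"rz":0,"claw":0},
  ],
)

```text
time_s: 2.45
position: [0.4778, 0.0766, 0.3557]
tcp_rot: [[0.267, 0.964, -0.001], [0.964, -0.267, -0.0], [-0.0, -0.0, -1.0]]
force: [-0.2, 0.2, -0.3]
opening: 0.996
grasp_force: 0.0
```

```bash
python3 - <<'E'
from h import *
s=read_state();print(s["time_s"],s["position"],s["tcp_rot"].round(3),s["joint_positions"].round(1))
cp=camera_params("wrist");print(cp["xyz"])
p,d=capture("wrist");cv2.imwrite("pics/w3.png",p[...,::-1]);np.savez("w3.npz",p=p,d=d,**cp)
E
```

```text
2.45 [0.47775175 0.07657677 0.35569765] [[ 0.267  0.964 -0.001]
 [ 0.964 -0.267 -0.   ]
 [-0.    -0.    -1.   ]] [-4.1 11.  91.1 -0.  77.9 11.3]
[0.49999189 0.15333713 0.51401265]
```

View pics/w3.png

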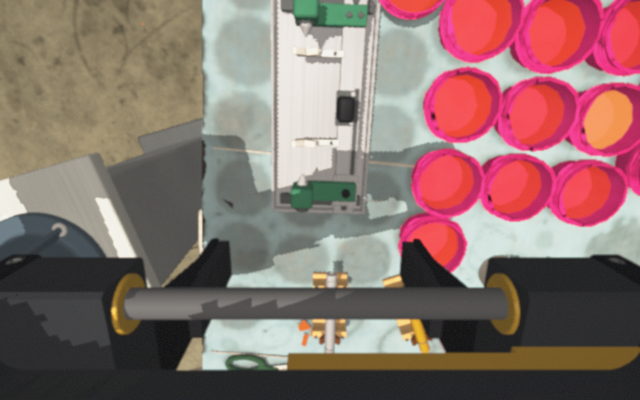

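The wrist view shows the head centre at (307,15), the tail block at (302,192), the grip at (346,107), and the rests at rows 52 and 143. I'll segment each and compute the carrier frame.

```bash
python3 - <<'E'
from h import *
z=np.load("w3.npz");X=cloud(z,z["d"]);v,u=np.mgrid[:400,:640]
hsv=cv2.cvtColor(z["p"],cv2.COLOR_RGB2HSV)
g=(hsv[...,0]>55)&(hsv[...,0]<90)&(hsv[...,1]>90)
def box(n,m):
    P=X[m];r=cv2.minAreaRect((P[:,:2]*1000).astype(np.float32))
    print(n,m.sum(),"z50",np.median(P[:,2]).round(4),"rect",np.round(r[0],1),np.round(r[1],1),round(r[2],1),"mean",P[:,:3].mean(0).round(4))
reg=(u>270)&(u<380)
tail=g&reg&(v>170)&(v<215)
for n,m in (("tail",tail),("head",g&reg&(v<32)),("grip",(hsv[...,2]<70)&(u>335)&(u<358)&(v>90)&(v<128))):
    print(n,np.histogram(X[m][:,2],bins=np.arange(.03,.11,.008)))
    k=cv2.morphologyEx((m&(X[...,2]>.085)).astype(np.uint8),cv2.MORPH_OPEN,np.ones((3,3)))>0
    box(n,k)
# tray rim
t=(X[...,2]>.013)&(X[...,2]<.023)&(u>268)&(u<385)&(v<215)
box("rim",t)
# white rests
for lo,hi in((42,62),(133,153)):
    w=(u>290)&(u<345)&(v>lo)&(v<hi)&(X[...,2]>.052)&(X[...,2]<.09)&(hsv[...,1]<60);box("rest",w)
# spine
w=(u>330)&(u<380)&(X[...,2]>.038)&(X[...,2]<.052)&(v<215)&(v>0);box("spine",w)
E
```

```text
tail (array([  0,   0,   0, 483, 166,   5,  12,  24, 397]), array([0.03 , 0.038, 0.046, 0.054, 0.062, 0.07 , 0.078, 0.086, 0.094,
       0.102]))
tail 424 z50 0.098 rect [449.3  36.4] [24.8 26.3] 73.2 mean [0.4498 0.0377 0.0974]
head (array([  0,   0, 346, 586,   4,   4,   9, 229, 231]), array([0.03 , 0.038, 0.046, 0.054, 0.062, 0.07 , 0.078, 0.086, 0.094,
       0.102]))
head 461 z50 0.094 rect [502.7 201.5] [94.4 26. ] 74.7 mean [0.5129 0.2383 0.0946]
grip (array([  0,   0,  16,   0,   0,   6,  12, 343,  61]), array([0.03 , 0.038, 0.046, 0.054, 0.062, 0.07 , 0.078, 0.086, 0.094,
       0.102]))
grip 405 z50 0.0929 rect [516.7 130.3] [28.9 49. ] 66.4 mean [0.5288 0.1256 0.0947]
rim 2342 z50 0.0166 rect [499.8 122.2] [288.1 140.2] 72.7 mean [0.4981 0.1229 0.0165]
rest 205 z50 0.0658 rect [501.  201.7] [ 7.9 29.7] 73.4 mean [0.5009 0.2013 0.0648]
rest 174 z50 0.0659 rect [468.4  97. ] [ 8.  29.5] 72.0 mean [0.4684 0.0976 0.0646]
spine 3496 z50 0.0467 rect [528.4 114.1] [269.2  42.6] 73.5 mean [0.5358 0.122  0.0471]
```

The rests, head, tail and grip all agree on one frame. Axis_mid is at about (0.4847, 0.1494), x̂ = (-0.297, -0.955), and the opening is about 29 mm. Now for the rod grasp.

Call:
apply_moves(
  rows=[
    {"x":-253,"y":23,"z":200,"rx":0,"ry":0,"rz":0.1,"claw":0},
    {"x":-253,"y":23,"z":200,"rx":0,"ry":0,"rz":0.1,"claw":0},
    {"x":-253,"y":23,"z":200,"rx":0,"ry":0,"rz":0.1,"claw":0},
    {"x":-253,"y":23,"z":200,"rx":0,"ry":0,"rz":0.1,"claw":0},
    {"x":-253,"y":23,"z":200,"rx":0,"ry":0,"rz":0.1,"claw":0},
    {"x":-253,"y":23,"z":200,"rx":0,"ry":0,"rz":0.1,"claw":0},
    {"x":-253,"y":23,"z":230,"rx":0,"ry":0,"rz":0.1,"claw":0},
    {"x":-253,"y":23,"z":230,"rx":0,"ry":0,"rz":0.1,"claw":0},
    {"x":-253,"y":23,"z":230,"rx":0,"ry":0,"rz":0.1,"claw":0},
  ],
)

```text
time_s: 3.62
position: [0.4337, -0.172, 0.1269]
tcp_rot: [[0.274, 0.962, 0.001], [0.962, -0.274, -0.001], [-0.0, 0.001, -1.0]]
force: [-0.4, -0.6, -0.4]
opening: 0.998
grasp_force: 0.0
```

```bash
python3 - <<'E'
from h import *
s=read_state();print(s["time_s"],s["position"],s["joint_positions"].round(1));R=s["tcp_rot"]
for z in (.05,):
    print("rod in tool", R.T@(np.array([.4325,-.1733,z])-s["position"])*1000)
print(R.round(4))
E
```

```text
3.625 [ 0.43367672 -0.17195602  0.12689186] [-35.4  27.6 109.9   0.   42.3 -19.5]
rod in tool [-1.58781417 -0.87097827 76.89128626]
[[ 2.743e-01  9.617e-01  1.300e-03]
 [ 9.617e-01 -2.743e-01 -7.000e-04]
 [-4.000e-04  1.400e-03 -1.000e+00]]
```

Call:
apply_moves(
  rows=[
    {"x":-1.5,"y":-1,"z":40,"rx":0,"ry":0,"rz":0,"claw":0},
    {"x":-1.5,"y":-1,"z":71,"rx":0,"ry":0,"rz":0,"claw":0},
    {"x":-1.5,"y":-1,"z":71,"rx":0,"ry":0,"rz":0,"claw":0},
    {"x":-1.5,"y":-1,"z":71,"rx":0,"ry":0,"rz":0,"claw":255},
    {"x":-1.5,"y":-1,"z":71,"rx":0,"ry":0,"rz":0,"claw":255},
    {"x":-1.5,"y":-1,"z":71,"rx":0,"ry":0,"rz":0,"claw":255},
    {"x":-1.5,"y":-1,"z":71,"rx":0,"ry":0,"rz":0,"claw":255},
    {"x":-1.5,"y":-1,"z":71,"rx":0,"ry":0,"rz":0,"claw":255},
    {"x":-1.5,"y":-1,"z":71,"rx":0,"ry":0,"rz":0,"claw":255},
    {"x":-1.5,"y":-1,"z":71,"rx":0,"ry":0,"rz":0,"claw":255},
  ],
)

```text
time_s: 4.88
position: [0.4317, -0.1732, 0.0548]
tcp_rot: [[0.275, 0.962, -0.0], [0.962, -0.275, 0.0], [0.0, -0.0, -1.0]]
force: [0.1, -0.4, -0.4]
opening: 0.283
grasp_force: 0.0
```

Call:
apply_moves(
  rows=[
    {"x":0,"y":0,"z":0,"rx":0,"ry":0,"rz":0,"claw":255},
    {"x":0,"y":0,"z":0,"rx":0,"ry":0,"rz":0,"claw":255},
    {"x":0,"y":0,"z":0,"rx":0,"ry":0,"rz":0,"claw":255},
    {"x":0,"y":0,"z":0,"rx":0,"ry":0,"rz":0,"claw":255},
  ],
)

```text
time_s: 5.38
position: [0.432, -0.1733, 0.0548]
tcp_rot: [[0.275, 0.962, 0.001], [0.962, -0.275, -0.0], [-0.0, 0.001, -1.0]]
force: [1.7, -1.1, -0.9]
opening: 0.16
grasp_force: 29.5
```

Call:
apply_moves(
  rows=[
    {"x":0,"y":0,"z":-30,"rx":0,"ry":0,"rz":0,"claw":255},
    {"x":0,"y":0,"z":-80,"rx":0,"ry":0,"rz":0,"claw":255},
    {"x":0,"y":0,"z":-130,"rx":0,"ry":0,"rz":0,"claw":255},
    {"x":50,"y":-6,"z":-130,"rx":0,"ry":0,"rz":0,"claw":255},
    {"x":105,"y":-13,"z":-130,"rx":0,"ry":0,"rz":0.22,"claw":255},
    {"x":160,"y":-20,"z":-130,"rx":0,"ry":0,"rz":0.22,"claw":255},
    {"x":215,"y":-26,"z":-130,"rx":0,"ry":0,"rz":0.22,"claw":255},
    {"x":270,"y":-32,"z":-130,"rx":0,"ry":0,"rz":0.22,"claw":255},
    {"x":314,"y":-38,"z":-130,"rx":0,"ry":0,"rz":0.22,"claw":255},
    {"x":314,"y":-38,"z":-130,"rx":0,"ry":0,"rz":0.22,"claw":255},
  ],
)

```text
time_s: 6.62
position: [0.4807, 0.1418, 0.1844]
tcp_rot: [[0.292, 0.956, -0.001], [0.956, -0.292, 0.0], [-0.0, -0.001, -1.0]]
force: [-0.1, -1.0, -1.4]
opening: 0.162
grasp_force: 29.4
```

Call:
apply_moves(
  rows=[
    {"x":0,"y":0,"z":0,"rx":0,"ry":0,"rz":0,"claw":255},
    {"x":0,"y":0,"z":0,"rx":0,"ry":0,"rz":0,"claw":255},
  ],
)

```text
time_s: 6.88
position: [0.481, 0.138, 0.1846]
tcp_rot: [[0.298, 0.954, -0.001], [0.954, -0.298, -0.0], [-0.001, -0.001, -1.0]]
force: [-0.9, -0.1, -1.3]
opening: 0.158
grasp_force: 29.4
```

```bash
python3 - <<'E'
from h import *
s=read_state();print(s["time_s"],s["position"],s["opening"],s["grasp_force"],s["force"],s["joint_positions"].round(1));R=s["tcp_rot"]
cp=camera_params("wrist")
p,d=capture("wrist");np.savez("w4.npz",p=p,d=d,**cp)
X=cloud(cp,d);T=(X-s["position"])@R*1000  # tool coords
v,u=np.mgrid[:400,:640]
m=(d>0)&(abs(T[...,1])<14)&(T[...,2]>-8)&(T[...,2]<25)&(T[...,0]>14)&(T[...,0]<100)
P=T[m];print(m.sum(),P[:,0].max(),P[:,1].mean());print("end x pct",np.percentile(P[:,0],[98,99.5]))
for a in range(15,85,10):
    k=P[(P[:,0]>a)&(P[:,0]<a+10)]
    if len(k):print(a,len(k),np.median(k[:,1]).round(1),k[:,2].min().round(1),np.percentile(k[:,2],10).round(1))
ax=np.array([.4847,.1494,.071]);x=np.array([-.2973,-.9548,0])
print("target in tool",R.T@(ax+.011*x-s["position"])*1000, "carrier x in tool",R.T@x)
a,b=capture("scene"),capture("top")
i=np.hstack([cv2.resize(a[0][170:300,270:430],(400,325)),cv2.resize(p,(400,325))]);cv2.imwrite("pics/w4.png",i[...,::-1])
E
```

```text
6.875 [0.48103448 0.13798895 0.18463867] 0.15788719447156827 29.442584216594696 [-0.88707594 -0.07713499 -1.27405563] [  3.2  24.1 102.2  -0.   53.7  20.6]
4333 74.64325515543248 1.0076737134559395
end x pct [73.9869144 74.535654 ]
15 616 0.7 -4.3 -2.9
25 643 1.2 -4.2 -2.7
35 691 1.2 -4.0 -2.8
45 729 0.7 -4.3 -2.9
55 772 1.2 -4.3 -2.8
65 814 1.2 -4.4 -2.6
target in tool [  1.06337352   0.21111224 113.63781982] carrier x in tool [-1.00001444e+00  9.88549289e-04  6.90664104e-04]
```

View pics/w4.png

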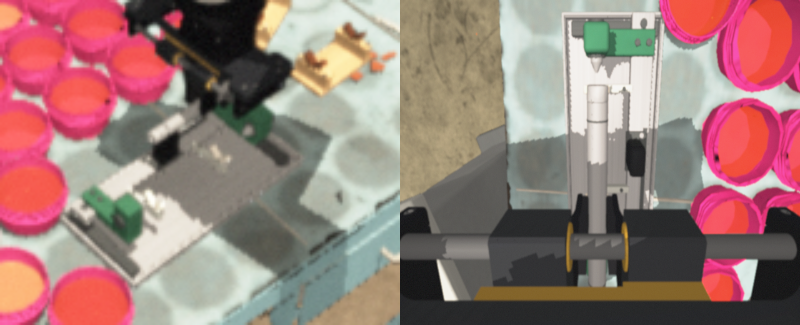

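The rod is held level and centred. Its end is about 75 mm from the TCP, the axis about 4.8 mm ahead of it, and it hangs over the carrier between the centres. I'll lower it.

Call:
apply_moves(
  rows=[
    {"x":1,"y":-0.5,"z":40,"rx":0,"ry":0,"rz":0,"claw":255},
    {"x":1,"y":-0.5,"z":75,"rx":0,"ry":0,"rz":0,"claw":255},
    {"x":1,"y":-0.5,"z":95,"rx":0,"ry":0,"rz":0,"claw":255},
    {"x":1,"y":-0.5,"z":104,"rx":0,"ry":0,"rz":0,"claw":255},
    {"x":1,"y":-0.5,"z":107,"rx":0,"ry":0,"rz":0,"claw":255},
    {"x":1,"y":-0.5,"z":107,"rx":0,"ry":0,"rz":0,"claw":255},
    {"x":1,"y":-0.5,"z":107,"rx":0,"ry":0,"rz":0,"claw":255},
  ],
)

```text
time_s: 7.9
position: [0.4819, 0.1403, 0.0786]
tcp_rot: [[0.297, 0.955, 0.002], [0.955, -0.297, 0.0], [0.001, 0.002, -1.0]]
force: [-0.5, 0.3, -1.7]
opening: 0.16
grasp_force: 29.4
```

```bash
cat > look.py <<'E'
from h import *
import sys
s=read_state();print(s["time_s"],s["position"],s["opening"],s["grasp_force"],s["force"]);R=s["tcp_rot"]
cp=camera_params("wrist")
p,d=capture("wrist");np.savez(sys.argv[1]+".npz",p=p,d=d,**cp);cv2.imwrite("pics/"+sys.argv[1]+".png",p[...,::-1])
E
python3 look.py w5
```

```text
7.9 [0.48190597 0.14028408 0.07863542] 0.15969867038093247 29.443149268627167 [-0.46589389  0.33152654 -1.66948997]
```

View pics/w5.png

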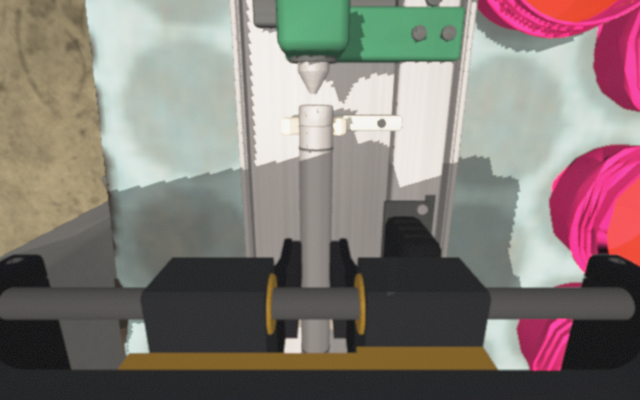

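The rod lines up with the head cone: tip at (315,92), rod end at (316,106), a gap of about 4 mm. It sits between the fingers over the rest at row 125. I'll lower the last 2–3 mm while watching the force.

Call:
apply_moves(
  rows=[
    {"x":0,"y":0,"z":1.5,"rx":0,"ry":0,"rz":0,"claw":255},
    {"x":0,"y":0,"z":2.5,"rx":0,"ry":0,"rz":0,"claw":255},
    {"x":0,"y":0,"z":2.5,"rx":0,"ry":0,"rz":0,"claw":255},
    {"x":0,"y":0,"z":2.5,"rx":0,"ry":0,"rz":0,"claw":255},
  ],
)

```text
time_s: 8.45
position: [0.4814, 0.1404, 0.0763]
tcp_rot: [[0.297, 0.955, 0.001], [0.955, -0.297, 0.0], [0.0, 0.001, -1.0]]
force: [-0.9, 0.1, 5.8]
opening: 0.161
grasp_force: 30.1
```

Call:
apply_moves(
  rows=[
    {"x":0,"y":0,"z":0,"rx":0,"ry":0,"rz":0,"claw":160},
    {"x":0,"y":0,"z":0,"rx":0,"ry":0,"rz":0,"claw":160},
    {"x":0,"y":0,"z":0,"rx":0,"ry":0,"rz":0,"claw":160},
    {"x":0,"y":0,"z":0,"rx":0,"ry":0,"rz":0,"claw":160},
  ],
)

```text
time_s: 8.95
position: [0.4813, 0.1402, 0.0752]
tcp_rot: [[0.297, 0.955, -0.0], [0.955, -0.297, -0.0], [-0.0, -0.0, -1.0]]
force: [-0.4, 0.6, -0.6]
opening: 0.366
grasp_force: 0.0
```

Released. I'll rise, back off along the carrier, and look at the seated rod and the tailstock.

Call:
apply_moves(
  rows=[
    {"x":0,"y":0,"z":-25,"rx":0,"ry":0,"rz":0,"claw":160},
    {"x":0,"y":0,"z":-80,"rx":0,"ry":0,"rz":0,"claw":90},
    {"x":-50,"y":0,"z":-110,"rx":0,"ry":0,"rz":0,"claw":90},
    {"x":-100,"y":0,"z":-130,"rx":0,"ry":0,"rz":0,"claw":90},
    {"x":-160,"y":0,"z":-130,"rx":0,"ry":0,"rz":0,"claw":90},
    {"x":-160,"y":0,"z":-130,"rx":0,"ry":0,"rz":0,"claw":90},
    {"x":-160,"y":0,"z":-130,"rx":0,"ry":0,"rz":0,"claw":90},
  ],
)

```text
time_s: 9.82
position: [0.4338, -0.0125, 0.2053]
tcp_rot: [[0.298, 0.955, -0.0], [0.955, -0.298, 0.001], [0.0, -0.0, -1.0]]
force: [-0.3, 1.2, 0.3]
opening: 0.646
grasp_force: 0.0
```

```bash
python3 look.py w6
```

```text
9.825 [ 0.43375682 -0.01252926  0.20528983] 0.6456190879376024 0.0 [-0.29442773  1.24140297  0.31000725]
```

View pics/w6.png

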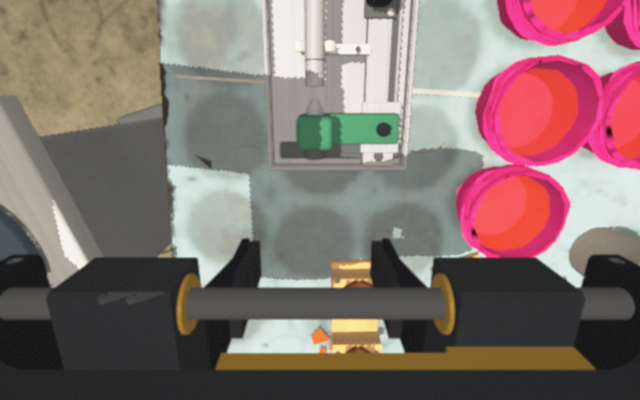

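The rod lies in the rests, with its end at (315,85) and the tail cone tip at (316,100) in line with it. The tail block is at (314,131). I'll measure it.

```bash
python3 - <<'E'
from h import *
z=np.load("w6.npz");X=cloud(z,z["d"]);v,u=np.mgrid[:400,:640];s=read_state();R=s["tcp_rot"]
hsv=cv2.cvtColor(z["p"],cv2.COLOR_RGB2HSV)
m=(hsv[...,0]>55)&(hsv[...,0]<95)&(hsv[...,1]>90)&(u>285)&(u<410)&(v<160)&(X[...,2]>.092)&(X[...,2]<.106)
T=(X-s["position"])@R*1000
r=cv2.minAreaRect(T[m][:,:2].astype(np.float32));print("tail in tool",m.sum(),r,np.median(T[m][:,2]),np.median(X[m][:,2]))
k=(u>295)&(u<335)&(v<92)&(X[...,2]>.073)&(X[...,2]<.085)
P=T[k];print("rod end x",np.percentile(P[:,0],[.5,2]),"y",np.median(P[:,1]),"top z",np.percentile(X[k][:,2],[50,90]))
ax=np.array([.4847,.1494,.071]);print("axis_mid in tool",R.T@(ax-s["position"])*1000)
E
```

```text
tail in tool 1141 ((49.84811782836914, 0.7300834655761719), (24.910369873046875, 27.046131134033203), 1.110215187072754) 107.01783682671547 0.09820380618415614
rod end x [84.53323781 85.33392517] y 0.87106668799384 top z [0.07722666 0.07872184]
axis_mid in tool [169.0602113    0.82361397 134.27109412]
```

Call:
apply_moves(
  rows=[
    {"x":50,"y":0.7,"z":30,"rx":0,"ry":0,"rz":0,"claw":90},
    {"x":50,"y":0.7,"z":60,"rx":0,"ry":0,"rz":0,"claw":90},
    {"x":50,"y":0.7,"z":95,"rx":0,"ry":0,"rz":0,"claw":90},
    {"x":50,"y":0.7,"z":111,"rx":0,"ry":0,"rz":0,"claw":90},
    {"x":50,"y":0.7,"z":111,"rx":0,"ry":0,"rz":0,"claw":90},
    {"x":50,"y":0.7,"z":111,"rx":0,"ry":0,"rz":0,"claw":160},
    {"x":50,"y":0.7,"z":111,"rx":0,"ry":0,"rz":0,"claw":160},
    {"x":50,"y":0.7,"z":111,"rx":0,"ry":0,"rz":0,"claw":180},
    {"x":50,"y":0.7,"z":111,"rx":0,"ry":0,"rz":0,"claw":200},
    {"x":50,"y":0.7,"z":111,"rx":0,"ry":0,"rz":0,"claw":200},
  ],
)

```text
time_s: 11.12
position: [0.448, 0.0353, 0.0947]
tcp_rot: [[0.297, 0.955, -0.002], [0.955, -0.297, 0.001], [0.0, -0.002, -1.0]]
force: [-2.7, 1.9, 6.1]
opening: 0.317
grasp_force: 30.0
```

Call:
apply_moves(
  rows=[
    {"x":3,"y":0,"z":0,"rx":0,"ry":0,"rz":0,"claw":200},
    {"x":6,"y":0,"z":0,"rx":0,"ry":0,"rz":0,"claw":200},
    {"x":9,"y":0,"z":0,"rx":0,"ry":0,"rz":0,"claw":200},
    {"x":12,"y":0,"z":0,"rx":0,"ry":0,"rz":0,"claw":200},
    {"x":15,"y":0,"z":0,"rx":0,"ry":0,"rz":0,"claw":200},
    {"x":18,"y":0,"z":0,"rx":0,"ry":0,"rz":0,"claw":200},
    {"x":18,"y":0,"z":0,"rx":0,"ry":0,"rz":0,"claw":200},
  ],
)

```text
time_s: 12.0
position: [0.4532, 0.0519, 0.0947]
tcp_rot: [[0.296, 0.955, -0.003], [0.955, -0.296, -0.0], [-0.001, -0.002, -1.0]]
force: [-3.9, -0.9, 6.4]
opening: 0.315
grasp_force: 30.0
```

Call:
apply_moves(
  rows=[
    {"x":2,"y":0,"z":0,"rx":0,"ry":0,"rz":0,"claw":200},
    {"x":4,"y":0,"z":0,"rx":0,"ry":0,"rz":0,"claw":200},
    {"x":6,"y":0,"z":0,"rx":0,"ry":0,"rz":0,"claw":200},
    {"x":6,"y":0,"z":0,"rx":0,"ry":0,"rz":0,"claw":200},
  ],
)

```text
time_s: 12.5
position: [0.4549, 0.0574, 0.0947]
tcp_rot: [[0.296, 0.955, -0.003], [0.955, -0.296, -0.001], [-0.002, -0.003, -1.0]]
force: [-3.8, -2.7, 7.1]
opening: 0.317
grasp_force: 30.0
```

Call:
apply_moves(
  rows=[
    {"x":1.5,"y":0,"z":0,"rx":0,"ry":0,"rz":0,"claw":200},
    {"x":3,"y":0,"z":0,"rx":0,"ry":0,"rz":0,"claw":200},
    {"x":3,"y":0,"z":0,"rx":0,"ry":0,"rz":0,"claw":200},
  ],
)

```text
time_s: 12.88
position: [0.4556, 0.0595, 0.0947]
tcp_rot: [[0.295, 0.955, -0.004], [0.955, -0.295, -0.002], [-0.003, -0.003, -1.0]]
force: [-4.5, -7.2, 6.9]
opening: 0.313
grasp_force: 30.0
```

Call:
apply_moves(
  rows=[
    {"x":1,"y":0,"z":0,"rx":0,"ry":0,"rz":0,"claw":200},
    {"x":2,"y":0,"z":0,"rx":0,"ry":0,"rz":0,"claw":200},
    {"x":2,"y":0,"z":0,"rx":0,"ry":0,"rz":0,"claw":200},
  ],
)

```text
time_s: 13.25
position: [0.4565, 0.0611, 0.0947]
tcp_rot: [[0.295, 0.955, -0.003], [0.955, -0.295, -0.003], [-0.003, -0.002, -1.0]]
force: [-3.7, -7.8, 6.5]
opening: 0.315
grasp_force: 30.0
```

```bash
cat > ck.py <<'E'
from h import *
import sys
s=read_state();print(s["time_s"],s["position"],s["force"])
cp=camera_params("wrist");p,d=capture("wrist");np.savez(sys.argv[1]+".npz",p=p,d=d,**cp)
X=cloud(cp,d);v,u=np.mgrid[:400,:640]
hsv=cv2.cvtColor(p,cv2.COLOR_RGB2HSV)
q=np.array([.4847,.1494,.0]);C=np.array([[-.2973,-.9548,0],[.9548,-.2973,0],[0,0,1]])
L=(X-q)@C.T*1000
g=(hsv[...,0]>55)&(hsv[...,0]<95)&(hsv[...,1]>90)&(d>0)
hd=g&(L[...,2]>90)&(L[...,2]<100)&(L[...,0]<-60)&(L[...,0]>-130)&(abs(L[...,1])<25)
tl=g&(L[...,2]>94)&(L[...,2]<106)&(L[...,0]>60)&(L[...,0]<150)&(abs(L[...,1])<25)
for n,m in(("head",hd),("tail",tl)):
    if m.sum()>50: print(n,m.sum(),cv2.minAreaRect(L[m][:,:2].astype(np.float32)),np.median(L[m][:,2]))
rd=(abs(L[...,1])<9)&(L[...,2]>72)&(L[...,2]<86)&(abs(L[...,0])<95)&(hsv[...,1]<70)&(d>0)
P=L[rd]
for a in range(-90,90,10):
    k=P[(P[:,0]>=a)&(P[:,0]<a+10)]
    if len(k)>20: print(a,len(k),np.median(k[:,1]).round(2),np.percentile(k[:,2],90).round(2))
print("rod x ends",np.percentile(P[:,0],[.5,99.5]))
E
python3 ck.py w7
```

```text
13.25 [0.45645701 0.06108027 0.09474168] [-3.70451384 -7.79935941  6.47743826]
tail 2522 ((91.66162109375, 4.673896789550781), (36.42121887207031, 24.973628997802734), 89.22771453857422) 98.15252626332315
-30 544 0.24 80.54
-20 827 0.69 80.55
-10 768 0.27 80.65
0 740 0.29 80.47
10 715 0.31 80.58
20 647 0.34 80.49
30 630 0.36 80.56
40 604 0.38 80.41
50 571 0.39 80.48
60 531 0.42 80.41
70 501 0.43 80.07
rod x ends [-25.93611616  79.79619236]
```

Call:
apply_moves(
  rows=[
    {"x":1,"y":0,"z":0,"rx":0,"ry":0,"rz":0,"claw":200},
    {"x":2,"y":0,"z":0,"rx":0,"ry":0,"rz":0,"claw":200},
    {"x":2,"y":0,"z":0,"rx":0,"ry":0,"rz":0,"claw":200},
  ],
)

```text
time_s: 13.68
position: [0.457, 0.0623, 0.0947]
tcp_rot: [[0.295, 0.956, -0.003], [0.956, -0.295, -0.004], [-0.004, -0.002, -1.0]]
force: [-5.3, -10.4, 6.9]
opening: 0.315
grasp_force: 30.0
```

Call:
apply_moves(
  rows=[
    {"x":1,"y":0,"z":0,"rx":0,"ry":0,"rz":0,"claw":200},
    {"x":2,"y":0,"z":0,"rx":0,"ry":0,"rz":0,"claw":200},
    {"x":2,"y":0,"z":0,"rx":0,"ry":0,"rz":0,"claw":200},
    {"x":2,"y":0,"z":0,"rx":0,"ry":0,"rz":0,"claw":200},
  ],
)

```text
time_s: 14.18
position: [0.4572, 0.0629, 0.0947]
tcp_rot: [[0.294, 0.956, -0.004], [0.956, -0.294, -0.006], [-0.007, -0.002, -1.0]]
force: [-6.4, -17.5, 7.6]
opening: 0.316
grasp_force: 30.0
```

Call:
apply_moves(
  rows=[
    {"x":1.5,"y":0,"z":0,"rx":0,"ry":0,"rz":0,"claw":200},
    {"x":1.5,"y":0,"z":0,"rx":0,"ry":0,"rz":0,"claw":200},
    {"x":1.5,"y":0,"z":0,"rx":0,"ry":0,"rz":0,"claw":200},
  ],
)

```text
time_s: 14.55
position: [0.4573, 0.0633, 0.0948]
tcp_rot: [[0.293, 0.956, -0.005], [0.956, -0.293, -0.008], [-0.009, -0.003, -1.0]]
force: [-7.6, -22.4, 7.0]
opening: 0.315
grasp_force: 30.0
```

```bash
python3 ck.py w8
```

```text
14.55 [0.45733658 0.0632619  0.09475058] [ -7.55542912 -22.38949287   6.96934852]
tail 2481 ((89.3145751953125, 4.705495834350586), (36.15449905395508, 24.67567253112793), 88.54216003417969) 98.17352092565548
-30 736 0.5 80.6
-20 818 0.57 80.63
-10 776 0.62 80.62
0 724 0.67 80.64
10 698 0.71 80.51
20 665 0.33 80.62
30 628 0.36 80.56
40 593 0.42 80.64
50 568 0.46 80.49
60 522 0.5 80.43
70 442 0.05 80.42
rod x ends [-28.02858355  77.73332098]
```

That's a hard stop, so the centres are home. I'll ease off, open, and back away to check the whole carrier.

Call:
apply_moves(
  rows=[
    {"x":-2,"y":0,"z":0,"rx":0,"ry":0,"rz":0,"claw":200},
    {"x":-2,"y":0,"z":0,"rx":0,"ry":0,"rz":0,"claw":110},
    {"x":-2,"y":0,"z":0,"rx":0,"ry":0,"rz":0,"claw":110},
    {"x":-2,"y":0,"z":0,"rx":0,"ry":0,"rz":0,"claw":110},
    {"x":-2,"y":0,"z":-30,"rx":0,"ry":0,"rz":0,"claw":110},
    {"x":-2,"y":0,"z":-90,"rx":0,"ry":0,"rz":0,"claw":90},
    {"x":-2,"y":0,"z":-150,"rx":0,"ry":0,"rz":0,"claw":90},
    {"x":-2,"y":0,"z":-210,"rx":0,"ry":0,"rz":0,"claw":90},
    {"x":-2,"y":0,"z":-210,"rx":0,"ry":0,"rz":0,"claw":90},
    {"x":-2,"y":0,"z":-210,"rx":0,"ry":0,"rz":0,"claw":90},
  ],
)

```text
time_s: 15.85
position: [0.4583, 0.0664, 0.3039]
tcp_rot: [[0.296, 0.955, -0.001], [0.955, -0.296, 0.0], [-0.0, -0.001, -1.0]]
force: [0.2, -0.3, -0.5]
opening: 0.646
grasp_force: 0.0
```

```bash
python3 ck.py w9; python3 - <<'E'
from h import *
z=np.load("w9.npz");cv2.imwrite("pics/w9.png",z["p"][...,::-1])
E
```

```text
15.85 [0.4583164  0.06639238 0.30392903] [ 0.18602917 -0.3131499  -0.45766088]
tail 521 ((90.28474426269531, 1.4050350189208984), (24.118854522705078, 24.83001136779785), 0.679694652557373) 98.19100702111122
-80 158 0.69 80.64
-70 170 0.7 80.78
-60 166 0.71 80.64
-50 165 0.73 80.67
-40 157 0.74 80.85
-30 162 0.75 80.77
-20 150 0.77 80.68
-10 150 0.78 80.69
0 148 0.79 80.55
10 149 0.81 80.83
20 150 0.82 80.64
30 136 0.83 80.73
40 136 0.31 80.77
50 129 0.86 80.59
60 124 0.33 80.52
70 111 -0.21 80.99
rod x ends [-78.8933722   78.33509305]
```

View pics/w9.png

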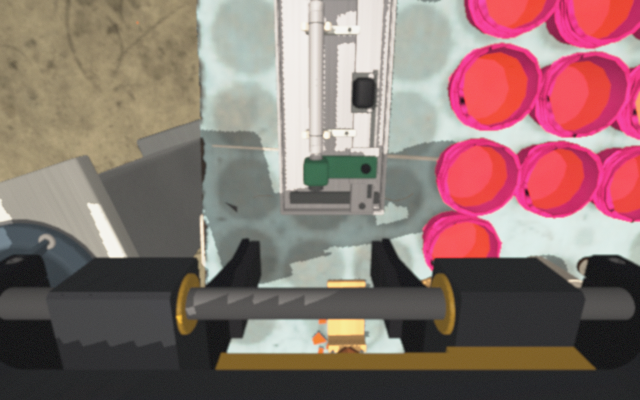

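The rod is on both centres and level: its top reads 80.6 mm across its length, 2 mm higher than in the rests. The grip is at (364,92). I'll measure the grip and how far the carrier has shifted.

```bash
python3 - <<'E'
from h import *
z=np.load("w9.npz");d=z["d"];X=cloud(z,d);v,u=np.mgrid[:400,:640]
hsv=cv2.cvtColor(z["p"],cv2.COLOR_RGB2HSV)
q=np.array([.4847,.1494,.0]);C=np.array([[-.2973,-.9548,0],[.9548,-.2973,0],[0,0,1]]);L=(X-q)@C.T*1000
def show(n,m):
    r=cv2.minAreaRect(L[m][:,:2].astype(np.float32));print(n,m.sum(),r,np.median(L[m][:,2]),"mean",L[m].mean(0)); return r
m=(hsv[...,2]<80)&(L[...,2]>86)&(L[...,2]<100)&(abs(L[...,1]-50)<22)&(abs(L[...,0]-8)<30)
m=cv2.morphologyEx(m.astype(np.uint8),cv2.MORPH_OPEN,np.ones((3,3)))>0
r=show("grip",m)
for c in(-58,52):
    show("rest",(abs(L[...,0]-c)<9)&(L[...,2]>55)&(L[...,2]<72)&(abs(abs(L[...,1])-13)<4)&(hsv[...,1]<70))
s=read_state();g=q+C.T@np.array([L[m][:,0].mean(),L[m][:,1].mean(),0])/1000
print("grip world",g,"in tool",s["tcp_rot"].T@(g+[0,0,.094]-s["position"])*1000,s["joint_positions"].round(1))
E
```

```text
grip 558 ((7.726916790008545, 50.536224365234375), (28.61009407043457, 19.840309143066406), 1.4130733013153076) 92.72733178843312 mean [ 7.74442458 49.79496288 92.39384109]
rest 118 ((-57.141483306884766, 0.6984081268310547), (8.172301292419434, 30.890535354614258), 0.8596123456954956) 68.95070618112783 mean [-57.00294184   1.69726526  68.5950898 ]
rest 89 ((52.51201629638672, 0.3087425231933594), (30.267581939697266, 8.00602912902832), 89.6485595703125) 69.1242350378038 mean [51.99011246  0.42916415 68.54106013]
grip world [0.52994181 0.12720158 0.        ] in tool [ 79.62304594  51.45673539 208.86875278] [-5.6 12.1 98.4  0.  69.7 11.6]
```

Call:
apply_moves(
  rows=[
    {"x":30,"y":20,"z":30,"rx":0,"ry":0,"rz":1.7,"claw":110},
    {"x":79.6,"y":51.5,"z":60,"rx":0,"ry":0,"rz":3.4,"claw":110},
    {"x":79.6,"y":51.5,"z":90,"rx":0,"ry":0,"rz":5.1,"claw":110},
    {"x":79.6,"y":51.5,"z":110,"rx":0,"ry":0,"rz":6.8,"claw":110},
    {"x":79.6,"y":51.5,"z":110,"rx":0,"ry":0,"rz":8.5,"claw":110},
    {"x":79.6,"y":51.5,"z":110,"rx":0,"ry":0,"rz":10.2,"claw":110},
    {"x":79.6,"y":51.5,"z":110,"rx":0,"ry":0,"rz":11.9,"claw":110},
    {"x":79.6,"y":51.5,"z":110,"rx":0,"ry":0,"rz":13.6,"claw":110},
    {"x":79.6,"y":51.5,"z":110,"rx":0,"ry":0,"rz":15,"claw":110},
    {"x":79.6,"y":51.5,"z":110,"rx":0,"ry":0,"rz":15,"claw":110},
  ],
)

```text
time_s: 17.15
position: [0.5303, 0.1268, 0.1922]
tcp_rot: [[0.955, -0.295, -0.005], [-0.295, -0.955, -0.0], [-0.004, 0.001, -1.0]]
force: [0.1, 0.3, 0.5]
opening: 0.565
grasp_force: 0.0
```

Call:
apply_moves(
  rows=[
    {"x":0,"y":0,"z":0,"rx":0,"ry":0,"rz":0,"claw":110},
    {"x":0,"y":0,"z":0,"rx":0,"ry":0,"rz":0,"claw":110},
  ],
)

```text
time_s: 17.4
position: [0.5315, 0.1268, 0.1938]
tcp_rot: [[0.955, -0.296, -0.001], [-0.296, -0.955, -0.0], [-0.001, 0.0, -1.0]]
force: [-0.4, 0.0, 0.2]
opening: 0.569
grasp_force: 0.0
```

```bash
python3 - <<'E'
from h import *
s=read_state();R=s["tcp_rot"];print(s["time_s"],s["position"],s["joint_positions"].round(1),s["opening"]);print(R.round(4))
cp=camera_params("wrist");p,d=capture("wrist");np.savez("w10.npz",p=p,d=d,**cp)
cv2.imwrite("pics/w10.png",p[...,::-1])
X=cloud(cp,d);T=(X-s["position"])@R*1000
hsv=cv2.cvtColor(p,cv2.COLOR_RGB2HSV)
m=(hsv[...,2]<80)&(d>0)&(X[...,2]>.088)&(X[...,2]<.1)&(abs(T[...,0])<30)&(abs(T[...,1])<25)
print(m.sum());
if m.sum()>30: print(cv2.minAreaRect(T[m][:,:2].astype(np.float32)))
print("grip in tool",R.T@(np.array([.5306,.127,.094])-s["position"])*1000)
E
```

```text
17.4 [0.53146054 0.12678025 0.19383576] [  1.7  26.6  95.3   0.   58.1 108.9] 0.5692668704845626
[[ 9.553e-01 -2.956e-01 -1.100e-03]
 [-2.956e-01 -9.553e-01 -0.000e+00]
 [-1.000e-03  3.000e-04 -1.000e+00]]
813
((0.5723285675048828, -0.0953969955444336), (18.21431541442871, 29.241479873657227), 0.600676417350769)
grip in tool [-7.84222137e-01  1.06122062e-02  9.98366251e+01]
```

View pics/w10.png

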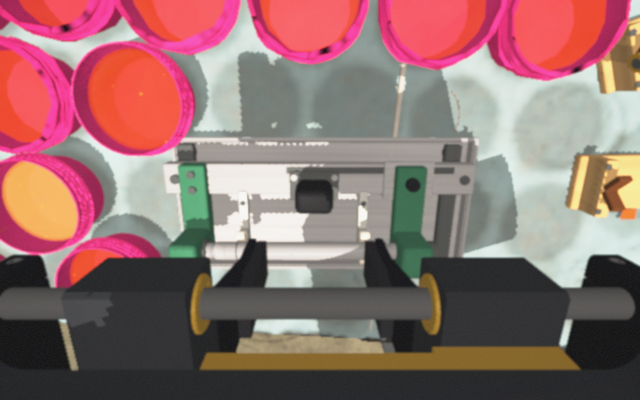

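The grip is centred under the TCP within 1 mm, and the rod is visible between both green blocks at row 250. I'll descend and grasp.

Call:
apply_moves(
  rows=[
    {"x":0,"y":0,"z":50,"rx":0,"ry":0,"rz":0,"claw":110},
    {"x":0,"y":0,"z":90,"rx":0,"ry":0,"rz":0,"claw":110},
    {"x":0,"y":0,"z":111,"rx":0,"ry":0,"rz":0,"claw":110},
    {"x":0,"y":0,"z":111,"rx":0,"ry":0,"rz":0,"claw":110},
    {"x":0,"y":0,"z":111,"rx":0,"ry":0,"rz":0,"claw":160},
    {"x":0,"y":0,"z":111,"rx":0,"ry":0,"rz":0,"claw":180},
    {"x":0,"y":0,"z":111,"rx":0,"ry":0,"rz":0,"claw":255},
    {"x":0,"y":0,"z":111,"rx":0,"ry":0,"rz":0,"claw":255},
    {"x":0,"y":0,"z":111,"rx":0,"ry":0,"rz":0,"claw":255},
    {"x":0,"y":0,"z":111,"rx":0,"ry":0,"rz":0,"claw":255},
  ],
)

```text
time_s: 18.7
position: [0.5328, 0.1272, 0.0845]
tcp_rot: [[0.955, -0.297, 0.003], [-0.297, -0.955, 0.001], [0.002, -0.001, -1.0]]
force: [0.0, 2.2, 6.4]
opening: 0.338
grasp_force: 30.0
```

Gripped. I'll lift slowly: a small test first, then the rest.

Call:
apply_moves(
  rows=[
    {"x":0,"y":0,"z":-1,"rx":0,"ry":0,"rz":0,"claw":255},
    {"x":0,"y":0,"z":-3,"rx":0,"ry":0,"rz":0,"claw":255},
    {"x":0,"y":0,"z":-6,"rx":0,"ry":0,"rz":0,"claw":255},
    {"x":0,"y":0,"z":-10,"rx":0,"ry":0,"rz":0,"claw":255},
    {"x":0,"y":0,"z":-14,"rx":0,"ry":0,"rz":0,"claw":255},
    {"x":0,"y":0,"z":-14,"rx":0,"ry":0,"rz":0,"claw":255},
    {"x":0,"y":0,"z":-14,"rx":0,"ry":0,"rz":0,"claw":255},
  ],
)

```text
time_s: 19.58
position: [0.5317, 0.1267, 0.0974]
tcp_rot: [[0.955, -0.297, -0.0], [-0.297, -0.955, -0.0], [-0.0, 0.0, -1.0]]
force: [0.9, -0.6, -6.1]
opening: 0.34
grasp_force: 30.0
```

```bash
cat > lv.py <<'E'
from h import *
s=read_state();R=s["tcp_rot"];print(s["time_s"],s["position"],s["force"],s["moment"],s["grasp_force"],R[2])
cp=camera_params("wrist");p,d=capture("wrist");X=cloud(cp,d);T=(X-s["position"])@R*1000
cv2.imwrite("pics/lv.png",p[...,::-1])
hsv=cv2.cvtColor(p,cv2.COLOR_RGB2HSV)
# spine top: T y -130..150, x 0..20ish ; fit plane z to points of spine & rod heights
sp=(d>0)&(abs(T[...,1])<160)&(T[...,0]>-6)&(T[...,0]<24)&(T[...,2]>25)&(T[...,2]<60)&(hsv[...,1]<60)
P=T[sp];print("spine",len(P))
if len(P)>100:
    A=np.c_[P[:,:2],np.ones(len(P))];k=np.ones(len(P),bool)
    for _ in range(6):
        c=np.linalg.lstsq(A[k],P[k,2],rcond=None)[0];r=P[:,2]-A@c;k=abs(r)<max(1.5,1.5*np.std(r[k]))
    print("slope deg x,y",np.degrees(c[:2]),"z",c[2],k.sum())
g=(hsv[...,0]>55)&(hsv[...,0]<95)&(hsv[...,1]>90)&(d>0)
for n,sg in(("head",-1),("tail",1)):
    m=g&(sg*T[...,1]>50)&(sg*T[...,1]<150)&(T[...,2]>-25)&(T[...,2]<5)
    if m.sum()>40: print(n,m.sum(),np.median(T[m],0))
E
python3 lv.py
```

```text
19.575 [0.5317087  0.12674665 0.09738845] [ 0.89955296 -0.59234524 -6.14251941] [ 0.04111954 -0.04955785  0.01871057] 29.996170699596405 [-5.03237866e-05  4.52241157e-05 -9.99999998e-01]
spine 17494
slope deg x,y [-0.1790645  -0.11430895] z 38.04890155595446 11340
head 1074 [ -44.21269918 -109.37428039   -9.20298075]
```

View pics/lv.png

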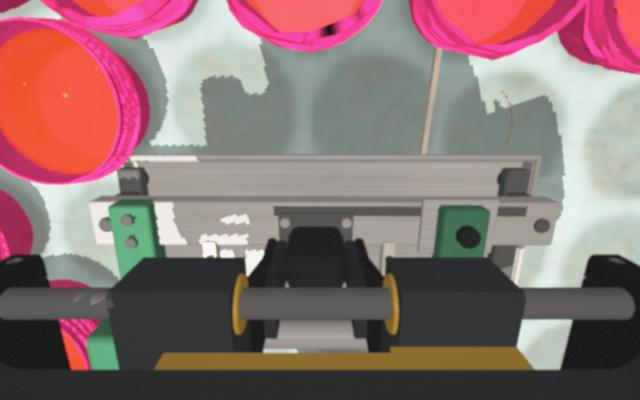

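The carrier is lifted about 13 mm and held level, with slopes under 0.2°. I'll raise it the rest of the way.

Call:
apply_moves(
  rows=[
    {"x":0,"y":0,"z":-5,"rx":0,"ry":0,"rz":0,"claw":255},
    {"x":0,"y":0,"z":-15,"rx":0,"ry":0,"rz":0,"claw":255},
    {"x":0,"y":0,"z":-28,"rx":0,"ry":0,"rz":0,"claw":255},
    {"x":0,"y":0,"z":-42,"rx":0,"ry":0,"rz":0,"claw":255},
    {"x":0,"y":0,"z":-56,"rx":0,"ry":0,"rz":0,"claw":255},
    {"x":0,"y":0,"z":-70,"rx":0,"ry":0,"rz":0,"claw":255},
    {"x":0,"y":0,"z":-82,"rx":0,"ry":0,"rz":0,"claw":255},
    {"x":0,"y":0,"z":-90,"rx":0,"ry":0,"rz":0,"claw":255},
    {"x":0,"y":0,"z":-95,"rx":0,"ry":0,"rz":0,"claw":255},
    {"x":0,"y":0,"z":-95,"rx":0,"ry":0,"rz":0,"claw":255},
  ],
)

```text
time_s: 20.88
position: [0.5318, 0.1268, 0.1925]
tcp_rot: [[0.955, -0.297, 0.0], [-0.297, -0.955, 0.0], [0.0, -0.0, -1.0]]
force: [0.4, -0.2, -6.8]
opening: 0.343
grasp_force: 30.0
```

Call:
apply_moves(
  rows=[
    {"x":0,"y":0,"z":0,"rx":0,"ry":0,"rz":0,"claw":255},
    {"x":0,"y":0,"z":0,"rx":0,"ry":0,"rz":0,"claw":255},
    {"x":0,"y":0,"z":0,"rx":0,"ry":0,"rz":0,"claw":255},
    {"x":0,"y":0,"z":0,"rx":0,"ry":0,"rz":0,"claw":255},
    {"x":0,"y":0,"z":0,"rx":0,"ry":0,"rz":0,"claw":255},
    {"x":0,"y":0,"z":0,"rx":0,"ry":0,"rz":0,"claw":255},
  ],
)

```text
time_s: 21.62
position: [0.5318, 0.1268, 0.1924]
tcp_rot: [[0.955, -0.297, 0.0], [-0.297, -0.955, -0.0], [0.0, -0.0, -1.0]]
force: [0.1, -0.1, -7.0]
opening: 0.342
grasp_force: 30.0
```

```bash
python3 lv.py; python3 - <<'E'
from h import *
p,d=capture("scene");q,e=capture("top")
cp=camera_params("top");X=cloud(cp,e)
C=np.array([[-.2973,-.9548,0],[.9548,-.2973,0],[0,0,1]]);L=(X-[.4847,.1494,0])@C.T*1000
# rod strip visible from scene/top
for n in("scene","top"):
    dd=d if n=="scene" else e;Y=cloud(camera_params(n),dd);L=(Y-[.4847,.1494,0])@C.T*1000
    m=(dd>0)&(abs(L[...,1])<13)&(abs(L[...,0])<75)&(L[...,2]>160)&(L[...,2]<205)
    P=L[m];print(n,len(P))
    for a in(-70,-45,-20,20,45):
        k=P[abs(P[:,0]-a)<12]
        if len(k)>5:print(a,len(k),np.median(k[:,1]).round(1),np.percentile(k[:,2],80).round(1))
cv2.imwrite("pics/fin.png",cv2.resize(p[130:300,250:430],None,fx=3.3,fy=3.3)[...,::-1])
E
```

```text
21.625 [0.5317854  0.12676564 0.19236403] [ 0.11738069 -0.08197536 -7.01823659] [ 0.01680823 -0.02436767  0.01814645] 29.99615639448166 [ 2.54434383e-05 -6.62435871e-06 -1.00000000e+00]
spine 17590
slope deg x,y [-0.09011039 -0.11533421] z 38.02417146801755 11415
head 1079 [ -44.2813397  -109.39486317   -9.24340575]
scene 284
-70 38 -6.6 187.2
-45 47 -5.7 187.7
-20 45 -5.3 187.8
20 41 -6.0 188.3
45 53 -6.2 187.3
top 395
-45 74 0.4 189.3
-20 80 -0.4 189.3
20 80 -0.4 189.7
45 94 -0.6 188.9
```

View pics/fin.png

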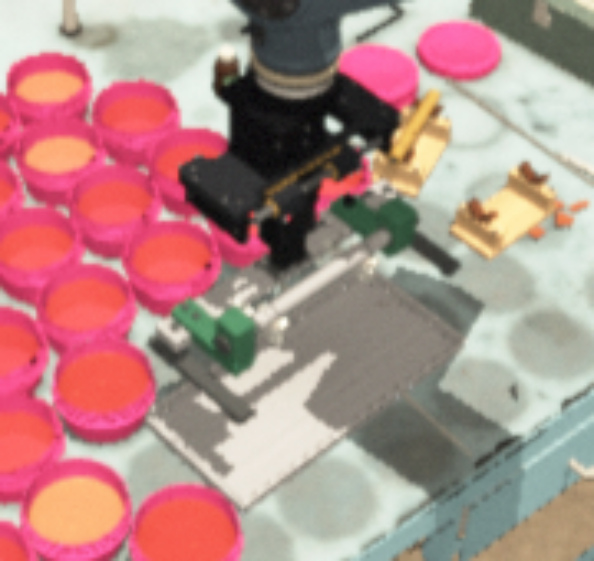

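The final view shows the carrier held level above its tray, with the rod between the green blocks from (270,310) to (375,240). The brass rod is still on its stand at (420,130). I'm handing in.

```bash
python3 -c "
from rig import hand_in
print(hand_in())"
```

```text
the job is handed in; nothing more can be done
None
```

The job is handed in: the steel rod is held by both centres, and the carrier is held by its grip, level and still, about 11 cm above the table over its tray; the hand-in gave no verdict.

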